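Stand the reed file in its pocket of the tool block

ROBOT

A 6-joint arm with a two-finger parallel gripper is mounted at the origin on the work surface. World frame = base frame: x ahead of the robot, y to its left, z up, the work surface at z = 0. Lengths are in m, angles in rad, forces in N, time in s.
With the tool pointing down it reaches from about 0.325 to 0.75 m from the base axis. Payload 7.6 kg.
Tool frame: the origin (TCP) lies on the centre line of the jaws, within the pads' length; the fingertips stand 22 mm ahead of it and the grasp point (between the pads) lies 3 mm ahead of it; z points along the fingers, y is the line along which they close (so a half turn about z gives the same grasp; the last joint's range is limited). The gripper opens to 85 mm and grips with 20 to 120 N. Pads are 22 mm wide; open, the fingers measure 114 mm over their backs; the gripper's body (76 mm by 85 mm) begins 54 mm behind the grasp point. The pads swing forward as they close: fully open they stand 13 mm farther back than shut.
Start: joints at [1.077, 0.052, 1.401, -0, 1.689, -0.07], TCP at [0.216, 0.479, 0.221] pointing down, gripper open.
Joint ranges: [-2.9, 2.9], [-0.91, 2.17], [0.12, 2.37], [-1.06, 4.2], [0.26, 2.73], [-2.93, 2.93]. Speed limits (rad/s): [2.57, 2.57, 3.01, 3.14, 3.14, 3.14].

INTERFACE

Orientations are given as a unit quaternion [w, x, y, z].
In Python, from station import * gives the robot as it stands.
- The arm moves only by the tool carry_out, never from a script. Its argument "moves" is a list that holds one entry, the list of rows, each a list of 7 numbers: the turn, a rotation vector about the tool's x, y, z in degrees, then the shift along the tool's x, y, z in cm, then the opening, from -1 (shut) to 1 (fully open). A call has 1 to 20 rows; each row is the pose to reach, as a shift and turn from the pose commanded when the call began, along the tool's axes at that moment; what a row does not reach only later rows make up. A row lasts 1/10 s, in which the tool goes at most 50 mm and 8.59 degrees, less where a joint would pass 70% of its speed; a pose out of reach is approached as far as the arm can. A call with a gripper value outside its range is refused whole. The fingers move at their own pace and stop on an object; the grip force is fixed at half the most. Time passes only in rows, so rows that repeat a pose let the fingers close. It gives the time, the measured TCP pose, the force, the opening and the grip force at its end, in the units of the state.
- read_state(): the state, without advancing time (a new reading comes with each control period).
- read_camera(name): name is "scene" or "top" or "wrist"; returns a dict with "pixels" (384x512x3 uint8, red, green, blue), "range_z" (384x512 float32, m along the optical axis (not along the pixel's ray), 0 where there is no reading), "vfov" (degrees; the focal length in pixels is half the picture's height over the tangent of half this angle, whatever the lens; pixels are square), "cx", "cy" (the principal point, pixels), "extrinsics" (4x4, takes a point from world to camera coordinates). Camera axes: x right, y down, z forward; pixel columns grow to the right and rows downward; lengths in m; the calibration is good to about 2 mm. A picture is of the moment at which its call begins.
- hand_in(): hands the job in; it is judged then, once.
The state is a dict: "time_s": time; "qpos": joint angles; "dq": joint speeds; "joint_efforts": joint torques, N m; "position": TCP position; "ee_rot": TCP orientation; "wrist_force": force on the tool from outside, world axes, zero at the start; "torque": the same for the moment, N m; "opening": finger opening in m; "finger_force": force on a finger pad.
Only numpy, scipy, OpenCV 4.12 (cv2) and the standard library are available. Lean on these libraries where they do the work, as an engineer would, in place of code of your own. Each camera call takes 0.05 s, during which the arm holds its last target. There are 200 camera calls.

TASK

Take the red-handled file from its sloping rest and stand it upright in the tool block, in the one of the three pockets that is deep enough for its shank: the pockets look alike, so feel for it without pressing hard. Lower the file in the hand (do not drop it) until the handle's shoulder rests on the block, then let go; leave the jar, the brush and the wooden reed block where they are.

Things in the scene. Friction and masses are not known exactly. Their poses are not given: they have to be found in the camera images.
- file: Round steel file, 170 mm, 90 g. Origin: centre of its foot; z axis from foot to handle end; round, so its turn about z is free. Steel shank 10 mm thick, z 0 to 65 mm, first 5 mm tapered from 6.4; red handle 22 mm thick, z 65 to 170, flat shoulder at 65 (brass band near it). Mass centre z 90. Starts in the rest at 45 degrees, foot low and near the robot; handle free of the rest above z 112.
- rest: Fixed wooden rest, base 160 x 70 x 12 mm, origin under the base's centre; its x axis points where the file leans. A V trough, 37 mm wide, rising at 45 degrees carries the file from 64 to 112 mm along it; the trough's edges lie just below the file's axis. A stop plate holds the foot at x = -55, z = 30 mm.
- block: Fixed wooden tool block, 60 (x) x 150 (y) x 85 (z) mm, origin under its centre. Three round pockets, 12.5 mm wide with 1.5 mm chamfers, open in its top along y at -45, 0, +45 mm. They look alike, but one (differs each time) is 75 mm deep, the others only 27 and 33 mm with a hard wooden floor. The 65 mm shank goes fully home only in the deep one.
- block_hole0 (a point): Centre of the mouth of the pocket at y = -45 mm, level with the block's top (85 mm above the table).
- block_hole1 (a point): Centre of the mouth of the middle pocket, likewise.
- block_hole2 (a point): Centre of the mouth of the pocket at y = +45 mm, likewise.
- jar: Loose amber wax jar with a white lid, 50 mm in diameter, 60 mm high, origin under its centre; leave it.
- brush: Loose small brush, 150 mm long, lying along its x axis; leave it.
- reedblock: Loose wooden reed block with a row of cells, 40 x 120 x 49 mm, origin under its centre; leave it.
There are look-alikes about, which are no part of the job. There is more than one size of the file; the one meant has the size given above.

How it is judged:
By the outcome, as a careful person would: the job done as asked, in the order asked, and still so for the second after the job is handed in, with the robot touching nothing.
It also fails if it takes over 58 s, if anything falls off the work surface, if the arm or the gripper's body presses on something with over 40 N, if the wrist force passes 120 N, or if a joint passes its speed limit or range.

## Working session

There is one attempt and no reset: what is moved stays moved. The work goes in short steps, Python scripts to look and compute and a tool call to move; the robot and the scene stay as the last step left them, time stands still between calls to the robot, and variables do not carry over. Pictures are saved under pics/ and viewed, at most 13 in all, crops included, and the job is handed in when it is done.

Besides the shell and the picture viewer there is one more tool, called after "Request:" as name(argument=value, ...), one argument or row to a line, values as JSON. carry_out: Moves the arm, as the interface text tells. Its arguments: {"type":"object","properties":{"moves":{"type":"array"}},"required":["moves"]}

```bash
ls; mkdir -p pics; cat > h.py <<'E'
from station import *
import numpy as np, cv2
from scipy.spatial.transform import Rotation as R
def cam(n):
    c=read_camera(n); np.savez(f'/tmp/{n}.npz',**c); return c
def load(n): return dict(np.load(f'/tmp/{n}.npz'))
def cloud(c):
    h,w=c['range_z'].shape; f=h/2/np.tan(np.radians(float(c['vfov']))/2)
    v,u=np.mgrid[:h,:w]; z=c['range_z']
    P=np.stack([(u-c['cx'])/f*z,(v-c['cy'])/f*z,z],-1)
    E=c['extrinsics']; P=(P-E[:3,3])@E[:3,:3]; P[z==0]=np.nan; return P
def save(n,img): cv2.imwrite(f'pics/{n}.png',np.ascontiguousarray(img[...,::-1]))
E
python3 - <<'E'
from h import *
a=cam('scene');b=cam('top')
save('s1',cv2.resize(a['pixels'],(800,600)))
save('t1',cv2.resize(b['pixels'],(800,600)))
s=read_state();print(s)
E
```

```text
pics
{'time_s': 0.1, 'qpos': array([ 1.07670688e+00,  5.28069267e-02,  1.40158214e+00, -4.23647720e-06,
        1.68858895e+00, -7.03187317e-02]), 'dq': array([ 0.00169866,  0.00138418, -0.00146878, -0.00020916,  0.00068519,
       -0.00033653]), 'joint_efforts': array([ 1.31293509e-03, -3.82580137e+01, -3.60985565e+01, -2.62420195e-05,
        4.72617146e-03, -4.67981195e-06]), 'position': array([0.21574312, 0.47833143, 0.22006003]), 'ee_rot': array([-1.90872591e-04,  2.10303659e-01,  9.77635868e-01, -6.65867115e-04]), 'wrist_force': array([-0.18104426,  0.19619089,  0.22521961]), 'torque': array([-0.04670941,  0.02315131, -0.02850717]), 'finger_force': 0.0, 'opening': 0.08485532979224708}
```

View pics/s1.png

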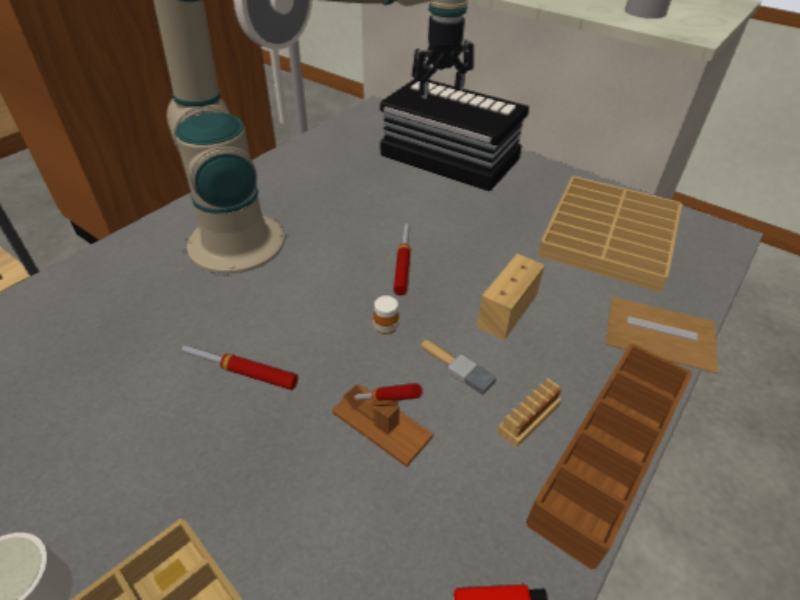

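View pics/t1.png

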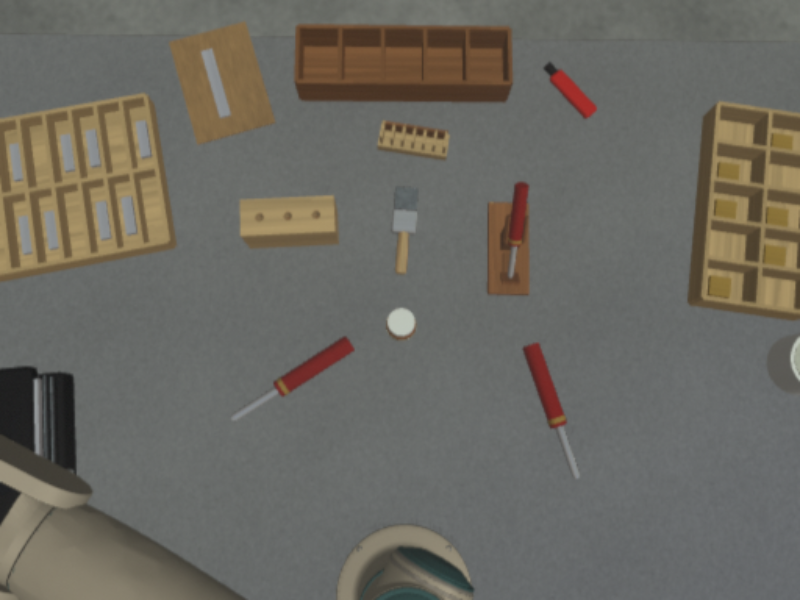

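Scene and top agree. In the 800x600 top view the candidates are: the file in the rest (517,225), loose files on the table at (300,375) and (555,410), and a red knife (570,90). The one in the rest fits the description. The block is at (288,215) with holes at about x=260, 288 and 316.

```bash
python3 - <<'E'
from h import *
c=load('top');P=cloud(c);im=c['pixels']
hsv=cv2.cvtColor(im,cv2.COLOR_RGB2HSV)
# file in rest: red handle pixels region
def reds(c,P,box):
    h=cv2.cvtColor(c['pixels'],cv2.COLOR_RGB2HSV)
    m=((h[...,0]<6)|(h[...,0]>174))&(h[...,1]>190)&(h[...,2]>50)
    k=np.zeros_like(m);k[box[1]:box[3],box[0]:box[2]]=1
    return P[m&k&np.isfinite(P[...,2])]
for n,box in(('top',(310,110,345,165)),('scene',(235,240,275,260))):
    c=load(n);P=cloud(c);Q=reds(c,P,box);Q=Q[Q[:,2]>.07]
    print(n,len(Q),Q.min(0),Q.max(0));m=np.median(Q,0);_,s,V=np.linalg.svd(Q-Q.mean(0));print(m,V[0],s)
    t=(Q-Q.mean(0))@V[0];print(t.min(),t.max(),Q.mean(0))
    # cylinder fit
    from scipy.optimize import least_squares
    f=lambda p:np.linalg.norm(np.cross(Q-[p[0],p[1],Q[:,2].mean()],(d:=np.array([np.cos(p[2])*np.cos(p[3]),np.sin(p[2])*np.cos(p[3]),np.sin(p[3])]))),axis=1)-.011
    r=least_squares(f,[Q[:,0].mean(),Q[:,1].mean(),np.arctan2(*(V[0]*np.sign(V[0][2]))[1::-1]),.785],loss='soft_l1',f_scale=.001)
    print('cyl',r.x,Q[:,2].mean(),np.abs(r.fun).mean())
# block top
c=load('top');P=cloud(c)
m=(abs(P[...,2]-.085)<.008);k=np.zeros_like(m);k[118:165,148:222]=1;m&=k.astype(bool)
Q=P[m];print('block',len(Q),Q[:,2].mean(),cv2.minAreaRect(Q[:,:2].astype(np.float32)*1000))
# rest base
m=(abs(P[...,2]-.012)<.005);k=np.zeros_like(m);k[125:192,308:342]=1;m&=k.astype(bool)
Q=P[m];print('rest',len(Q),cv2.minAreaRect(Q[:,:2].astype(np.float32)*1000))
for u,v in((401,322),(415,140),(405,230),):print(P[int(v*.64),int(u*.64)])
a=cv2.resize(im[115:165,145:225],(640,400),interpolation=3);b=cv2.resize(im[105:195,300:345],(200,400),interpolation=3)
save('c1',np.hstack([a[:,:600],b]))
E
```

```text
Traceback (most recent call last):
ValueError: zero-size array to reduction operation minimum which has no identity
```

```bash
cat > m.py <<'E'
from h import *
from scipy.optimize import least_squares
def reds(c,P,box):
    i=c['pixels'].astype(int)
    m=(i[...,0]>1.8*i[...,1])&(i[...,0]>60)&(i[...,1]<1.5*i[...,2]+10)&np.isfinite(P[...,2])
    k=np.zeros_like(m);k[box[1]:box[3],box[0]:box[2]]=1
    return P[m&k]
for n,box in(('top',(310,110,345,165)),('scene',(235,240,275,260))):
    c=load(n);P=cloud(c);Q=reds(c,P,box);print(n,len(Q),Q.min(0),Q.max(0),np.median(Q,0))
    Q=Q[Q[:,2]>.07]
    if len(Q)<20: print(c['pixels'][130,330],P[130,330]);continue
    _,s,V=np.linalg.svd(Q-Q.mean(0));d0=V[0]*np.sign(V[0][2])
    def f(p):
        d=np.array([np.cos(p[2])*np.cos(p[3]),np.sin(p[2])*np.cos(p[3]),np.sin(p[3])])
        return np.linalg.norm(np.cross(Q-[p[0],p[1],.13],d),axis=1)-.011
    x0=Q.mean(0)+d0*(.13-Q.mean(0)[2])/d0[2]
    r=least_squares(f,[x0[0],x0[1],np.arctan2(d0[1],d0[0]),.785],loss='soft_l1',f_scale=.001)
    print('cyl at z=.13',r.x,np.abs(r.fun).mean(),len(Q))
c=load('top');P=cloud(c);im=c['pixels']
def rect(z,t,b):
    m=abs(P[...,2]-z)<t;k=np.zeros_like(m);k[b[1]:b[3],b[0]:b[2]]=1
    Q=P[m&k];print(len(Q),Q[:,2].mean() if len(Q) else 0,cv2.minAreaRect(Q[:,:2].astype(np.float32)*1000) if len(Q) else 0)
rect(.085,.008,(148,118,222,165));rect(.012,.005,(308,125,342,192))
for u,v in((401,322),(415,140),(405,230),(288,205),(500,270),(450,450)):print(P[int(v*.64),int(u*.64)].round(4))
a=cv2.resize(im[115:165,145:225],(640,400),interpolation=3);b=cv2.resize(im[105:195,300:345],(200,400),interpolation=3)
save('c1',np.hstack([a[:,:600],b]))
E
python3 m.py
```

```text
top 290 [ 0.54916132 -0.18867299  0.08103265] [ 0.62579064 -0.16628501  0.15848196] [ 0.58471566 -0.1759378   0.12484722]
cyl at z=.13 [ 0.60382145 -0.17795455 -0.02824941  0.78373494] 0.001521674616925419 290
scene 258 [ 0.54381496 -0.1901347   0.06982828] [ 0.63025098 -0.17058264  0.1591785 ] [ 0.59845654 -0.18487788  0.13293035]
cyl at z=.13 [ 0.60333485 -0.17787611 -0.02471861  0.78256293] 0.0013007893229733424 257
1401 0.08404403352438254 ((591.333740234375, 188.16598510742188), (62.47616195678711, 149.76119995117188), 3.310737133026123)
921 0.011186862634249778 ((557.38671875, -175.83456420898438), (70.94245147705078, 160.55641174316406), 88.26306915283203)
[0.4213 0.0074 0.0611]
[ 0.7353 -0.0169  0.0439]
[ 0.585  -0.0011  0.0158]
[0.6073 0.1872 0.0853]
[ 0.5189 -0.162   0.0095]
[ 0.219  -0.0743 -0.0016]
```

View pics/c1.png

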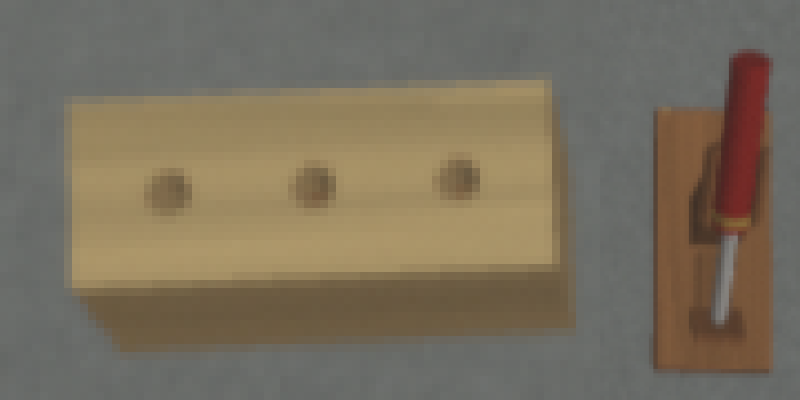

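The crop confirms the choice: a red handle with a brass band, shank low in the rest, end height matching 170 mm. The holes in the crop are at (168,192), (315,186) and (460,180).

```bash
cat >> h.py <<'E'
def st():
    s=read_state(); q=np.array(s['ee_rot']); return s,np.array(s['position']),R.from_quat(q[[1,2,3,0]])
def go(pos,Rt=None):
    s,p,r=st(); d=r.inv().apply(np.array(pos)-p)*100
    w=np.degrees((r.inv()*Rt).as_rotvec()) if Rt is not None else np.zeros(3)
    print('turn',w.round(2),'shift',d.round(2))
def tool(yaw,tilt):
    # tool y horizontal at 90deg+yaw; z pitched forward from down by tilt (deg)
    y,t=np.radians([yaw,tilt]); z=np.array([np.sin(t)*np.cos(y),np.sin(t)*np.sin(y),-np.cos(t)])
    Y=np.array([-np.sin(y),np.cos(y),0]); return R.from_matrix(np.column_stack([np.cross(Y,z),Y,z]))
E
python3 - <<'E'
from h import *
c=load('top');E=c['extrinsics'];f=192/np.tan(np.radians(float(c['vfov']))/2)
for x,y in((168,192),(315,186),(460,180)):
    u=(x+.5)/8-.5+145;v=(y+.5)/8-.5+115
    d=E[:3,:3].T@[(u-c['cx'])/f,(v-c['cy'])/f,1];o=-E[:3,:3].T@E[:3,3]
    print((o+d*(.085-o[2])/d[2]).round(4))
go([.606,-.1778,.22],tool(-1.6,0))
E
```

```text
[0.5877 0.2324 0.085 ]
[0.5898 0.1869 0.085 ]
[0.5918 0.1419 0.085 ]
turn [-8.000e-02 -2.000e-02 -2.268e+01] shift [-6.255e+01 -4.376e+01  6.000e-02]
```

Request:
carry_out(
  moves=[
    [[0,0,-22.7,-62.5,-43.8,0,1],[0,0,-22.7,-62.5,-43.8,0,1],[0,0,-22.7,-62.5,-43.8,0,1],[0,0,-22.7,-62.5,-43.8,0,1],[0,0,-22.7,-62.5,-43.8,0,1],[0,0,-22.7,-62.5,-43.8,0,1],[0,0,-22.7,-62.5,-43.8,0,1],[0,0,-22.7,-62.5,-43.8,0,1],[0,0,-22.7,-62.5,-43.8,0,1],[0,0,-22.7,-62.5,-43.8,0,1],[0,0,-22.7,-62.5,-43.8,0,1],[0,0,-22.7,-62.5,-43.8,0,1],[0,0,-22.7,-62.5,-43.8,0,1],[0,0,-22.7,-62.5,-43.8,0,1],[0,0,-22.7,-62.5,-43.8,0,1],[0,0,-22.7,-62.5,-43.8,0,1],[0,0,-22.7,-62.5,-43.8,0,1],[0,0,-22.7,-62.5,-43.8,0,1],[0,0,-22.7,-62.5,-43.8,0,1],[0,0,-22.7,-62.5,-43.8,0,1]],
  ],
)

```text
time_s: 2.1
position: [0.6053, -0.1765, 0.2213]
ee_rot: [0.0, 0.013, 1.0, 0.0]
wrist_force: [-0.4, -0.1, 0.7]
opening: 0.0856
finger_force: 0.0
```

```bash
python3 - <<'E'
from h import *
c=cam('wrist'); save('w1',c['pixels'])
s,p,r=st();print(s['time_s'],p,s['qpos'].round(3),s['wrist_force'])
go([.606,-.1778,.133],tool(-1.6,0))
E
```

```text
2.15 [ 0.60534517 -0.17665972  0.22131399] [-0.343  0.354  1.055  0.     1.731 -1.887] [-0.5225354  -0.33840978  0.55590921]
turn [-0.    0.04  0.09] shift [-0.06 -0.11  8.83]
```

View pics/w1.png

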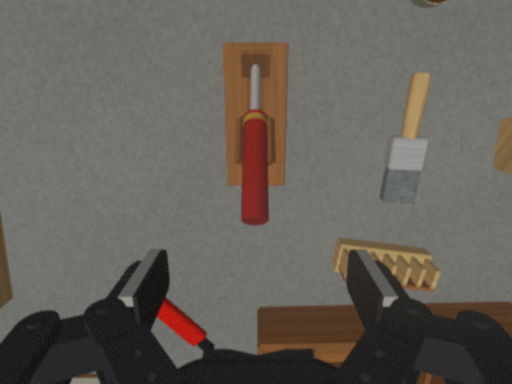

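The wrist view shows the handle (255,170), centred between the jaws (150 and 360) and in line with the tool. I'll descend and close.

Request:
carry_out(
  moves=[
    [[0,0,0,0,-0.1,4,1],[0,0,0,0,-0.1,7,1],[0,0,0,0,-0.1,8.8,1],[0,0,0,0,-0.1,8.8,1],[0,0,0,0,-0.1,8.8,0],[0,0,0,0,-0.1,8.8,-0.3],[0,0,0,0,-0.1,8.8,-0.6],[0,0,0,0,-0.1,8.8,-1],[0,0,0,0,-0.1,8.8,-1],[0,0,0,0,-0.1,8.8,-1],[0,0,0,0,-0.1,8.8,-1],[0,0,0,0,-0.1,8.8,-1]],
  ],
)

```text
time_s: 3.35
position: [0.6059, -0.1789, 0.1338]
ee_rot: [0.001, 0.014, 1.0, -0.0]
wrist_force: [0.2, 0.1, 6.3]
opening: 0.0137
finger_force: 55.1
```

```bash
python3 - <<'E'
from h import *
c=cam('wrist'); save('w2',cv2.resize(c['pixels'][120:,100:420],(640,528)))
s=read_state();print(s['opening'],s['finger_force'],s['wrist_force'],s['torque'])
c=cam('scene');save('s2',cv2.resize(c['pixels'][190:310,200:300],(600,600)[::1],interpolation=2))
E
```

```text
0.013841808269424547 55.08337140083313 [ 0.06881506 -0.78151888  5.70103379] [-0.12345651 -0.11313451  0.01721993]
```

View pics/w2.png

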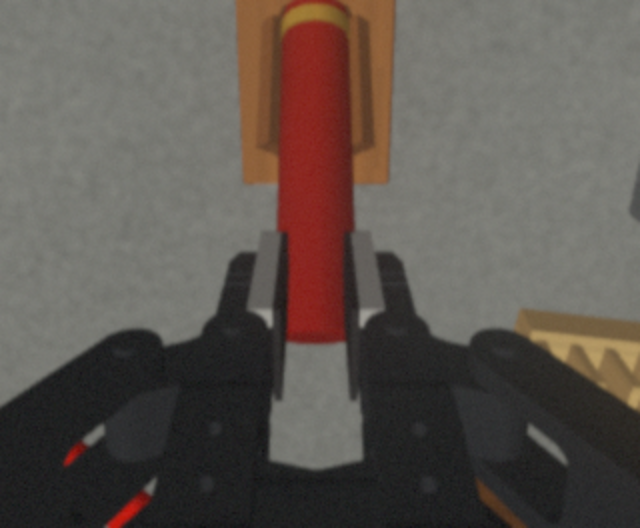

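View pics/s2.png

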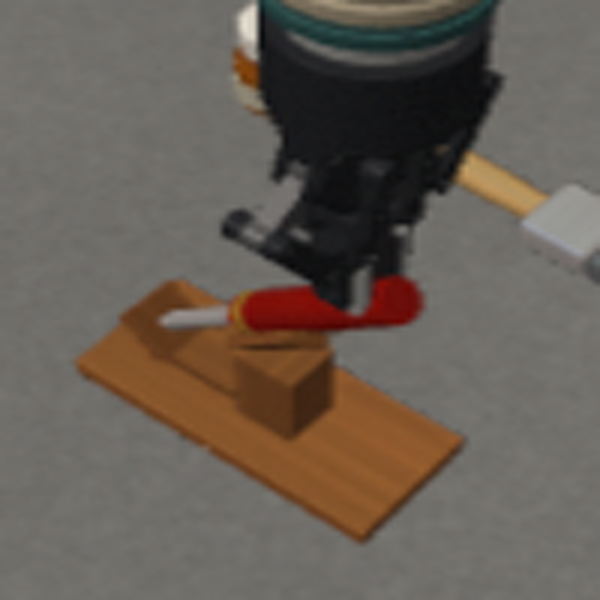

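Request:
carry_out(
  moves=[
    [[0,0,0,0,0,-0.5,-1],[0,0,0,0,0,-1,-1],[0,0,0,0,0,-2,-1],[0,0,0,0,0,-4,-1],[0,0,0,0,0,-7,-1],[0,0,0,0,0,-10,-1],[0,0,0,0,0,-12,-1],[0,0,0,0,0,-12,-1],[0,0,0,0,0,-12,-1]],
  ],
)

```text
time_s: 4.35
position: [0.6054, -0.1786, 0.2523]
ee_rot: [-0.0, 0.014, 1.0, 0.0]
wrist_force: [1.0, -0.3, -2.1]
opening: 0.0139
finger_force: 56.0
```

```bash
cat > ax.py <<'E'
from h import *
from scipy.optimize import least_squares
def axis(n):
    # held file: red points near TCP -> axis point and direction, in world and tool frames
    s,p,r=st(); c=cam(n);P=cloud(c);i=c['pixels'].astype(int)
    m=(i[...,0]>1.8*i[...,1])&(i[...,0]>60)&(i[...,1]<1.5*i[...,2]+10)&np.isfinite(P[...,2])
    Q=P[m];Q=Q[np.linalg.norm(Q-p,axis=1)<.12]
    if len(Q)<40: print(n,'few',len(Q));return
    _,_,V=np.linalg.svd(Q-Q.mean(0));d0=V[0]*np.sign(V[0][2]);m0=Q.mean(0)
    B=V[1:]
    def f(x):
        d=d0+x[2]*B[0]+x[3]*B[1];d/=np.linalg.norm(d)
        return np.linalg.norm(np.cross(Q-m0-x[0]*B[0]-x[1]*B[1],d),axis=1)-.011
    o=np.array(c['extrinsics']);cp=-o[:3,:3].T@o[:3,3];w=(m0-cp);w/=np.linalg.norm(w)
    x=least_squares(f,[*(B@w*.008),0,0],loss='soft_l1',f_scale=.001)
    d=d0+x.x[2]*B[0]+x.x[3]*B[1];d/=np.linalg.norm(d);a=m0+x.x[0]*B[0]+x.x[1]*B[1]
    t=(Q-a)@d
    print(n,len(Q),'res',np.abs(x.fun).mean().round(4),'dir',d.round(4),'top',(a+d*np.percentile(t,99)).round(4),'foot@top-.17',(a+d*(np.percentile(t,99)-.17)).round(4))
    a2=a+d*((p-a)@d);print('  tool-frame dir',r.inv().apply(d).round(4),'nearest axis pt',(r.inv().apply(a2-p)*1000).round(1),'TCP s from top',((a2-a)@d-np.percentile(t,99)).round(4))
E
python3 - <<'E'
from ax import *
s,p,r=st();print(p,s['opening'],s['finger_force'],s['wrist_force'])
axis('scene');axis('top');axis('wrist')
save('w3',np.hstack([cv2.resize(load('wrist')['pixels'],(400,300)),cv2.resize(load('scene')['pixels'][150:270,180:340],(400,300))]))
E
```

```text
[ 0.60541185 -0.17858852  0.25227283] 0.013908472285142333 56.04137420654297 [ 1.00906962 -0.30288004 -2.10904208]
scene 273 res 0.0014 dir [ 0.6252 -0.0208  0.7802] top [ 0.6248 -0.1781  0.2722] foot@top-.17 [ 0.5186 -0.1746  0.1396]
  tool-frame dir [-0.6254 -0.0034 -0.7803] nearest axis pt [-2.1  1.1  1.7] TCP s from top -0.0277
top few 12
wrist 4939 res 0.0008 dir [ 0.6261 -0.0237  0.7794] top [ 0.6226 -0.1794  0.2678] foot@top-.17 [ 0.5161 -0.1754  0.1353]
  tool-frame dir [-0.6241 -0.0055 -0.7813] nearest axis pt [-2.3 -0.3  1.9] TCP s from top -0.0244
```

View pics/w3.png

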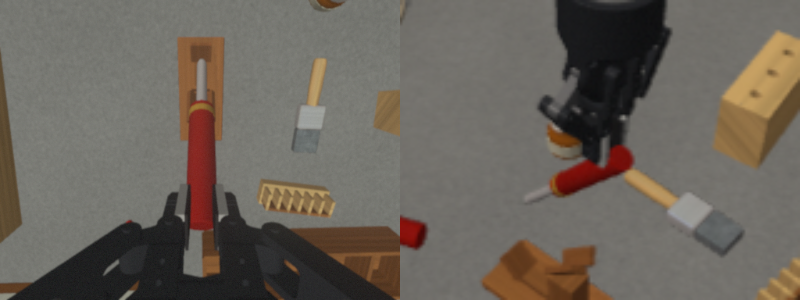

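Held firmly, but the file sagged about 6° in the grip, so its axis is now 38.7° off the tool's -z. I'll compensate with the tilt.

```bash
python3 - <<'E'
from h import *
Rt=tool(15,38.7);off=Rt.apply([-.0022,.0003,.0018])
go(np.array([.592,.142,.285])-off,Rt)
E
```

```text
turn [ -5.51 -38.6  -15.98] shift [ 2.45 31.9  -3.4 ]
```

Request:
carry_out(
  moves=[
    [[0,0,0,0,1,-2,-1],[0,0,0,0.2,3,-3.4,-1],[-0.6,-3.9,-1.6,0.4,5.5,-3.4,-1],[-1.1,-7.8,-3.2,0.6,8,-3.4,-1],[-1.7,-11.7,-4.8,0.8,10.5,-3.4,-1],[-2.2,-15.6,-6.4,1,13,-3.4,-1],[-2.8,-19.5,-8,1.2,15.5,-3.4,-1],[-3.3,-23.4,-9.6,1.4,18,-3.4,-1],[-3.9,-27.3,-11.2,1.6,20.5,-3.4,-1],[-4.4,-31.2,-12.8,1.9,23,-3.4,-1],[-5,-35,-14.4,2.1,25.5,-3.4,-1],[-5.5,-38.6,-16,2.3,28,-3.4,-1],[-5.5,-38.6,-16,2.5,30,-3.4,-1],[-5.5,-38.6,-16,2.5,31.3,-3.4,-1],[-5.5,-38.6,-16,2.5,31.9,-3.4,-1],[-5.5,-38.6,-16,2.5,31.9,-3.4,-1],[-5.5,-38.6,-16,2.5,31.9,-3.4,-1],[-5.5,-38.6,-16,2.5,31.9,-3.4,-1],[-5.5,-38.6,-16,2.5,31.9,-3.4,-1]],
  ],
)

```text
time_s: 6.4
position: [0.5893, 0.1403, 0.2867]
ee_rot: [0.33, -0.123, 0.935, 0.042]
wrist_force: [0.1, 0.0, -1.5]
opening: 0.0142
finger_force: 54.9
```

```bash
python3 - <<'E'
from ax import *
s,p,r=st();print(s['time_s'],p,s['opening'],s['finger_force'],s['wrist_force'],s['qpos'].round(2))
axis('scene');axis('top');axis('wrist')
a=cv2.resize(load('wrist')['pixels'],(400,300));b=cv2.resize(load('scene')['pixels'][100:220,260:420],(400,300))
save('w4',np.hstack([a,b]))
E
```

```text
6.4 [0.58932963 0.14029021 0.28673816] 0.014214580333996297 54.90334689617157 [ 0.07251655  0.02026236 -1.51071628] [ 0.14 -0.24  1.67  0.09  1.04 -1.72]
scene 266 res 0.0013 dir [0.0333 0.0082 0.9994] top [0.5927 0.1424 0.3139] foot@top-.17 [0.5871 0.141  0.144 ]
  tool-frame dir [-0.6537 -0.0029 -0.7568] nearest axis pt [-2.2  1.2  1.9] TCP s from top -0.0273
top 119 res 0.0026 dir [0.0959 0.0289 0.995 ] top [0.5938 0.1419 0.314 ] foot@top-.17 [0.5775 0.137  0.1449]
  tool-frame dir [-0.7022  0.0009 -0.712 ] nearest axis pt [-1.4  0.3  1.4] TCP s from top -0.0275
wrist 4946 res 0.0006 dir [0.0371 0.0068 0.9993] top [0.5924 0.1409 0.3116] foot@top-.17 [0.5861 0.1397 0.1418]
  tool-frame dir [-0.6562 -0.0053 -0.7546] nearest axis pt [-1.6 -0.2  1.4] TCP s from top -0.025
```

View pics/w4.png

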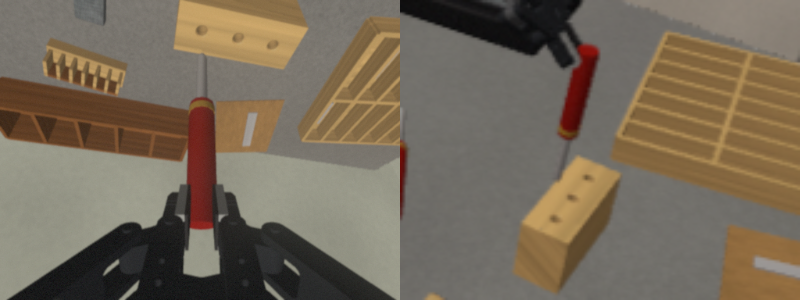

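The file hangs almost upright (2° lean) short of the hole. In the wrist view the holes are at (202,30), (238,37) and (273,44) in the half picture. I'll refine them there.

```bash
cat > hol.py <<'E'
from h import *
def holes(n,px,z=.085,w=7):
    c=load(n);E=c['extrinsics'];f=192/np.tan(np.radians(float(c['vfov']))/2);g=cv2.cvtColor(c['pixels'],cv2.COLOR_RGB2GRAY).astype(float)
    for x,y in px:
        x=int(x);y=int(y);a=g[y-w:y+w+1,x-w:x+w+1];k=np.clip(np.median(a)*.93-a,0,None);k=(k>0)*1.
        v,u=np.mgrid[y-w:y+w+1,x-w:x+w+1];u=(u*k).sum()/k.sum();v=(v*k).sum()/k.sum()
        d=E[:3,:3].T@[(u-c['cx'])/f,(v-c['cy'])/f,1];o=-E[:3,:3].T@E[:3,3]
        print(n,round(u,1),round(v,1),int(k.sum()),(o+d*(z-o[2])/d[2]).round(4))
E
python3 - <<'E'
from hol import *
holes('wrist',[(202*1.28,30*1.28),(238*1.28,37*1.28),(273*1.28,44*1.28)],w=9)
holes('scene',[(260+170*.4,100+197*.4),(260+188*.4,100+177*.4)],w=4)
Rt=tool(15,41);off=Rt.apply([-.0018,.0003,.0016])
go(np.array([.5918,.1419,.244])-off,Rt)
E
```

```text
wrist 257.3 38.3 151 [0.5933 0.1409 0.085 ]
wrist 304.1 47.7 145 [0.5909 0.1858 0.085 ]
wrist 348.6 56.8 138 [0.5887 0.2308 0.085 ]
scene 328.3 178.7 15 [0.5913 0.1871 0.085 ]
scene 335.1 170.9 12 [0.5903 0.2317 0.085 ]
turn [-0.11 -2.14  0.07] shift [2.66 0.05 3.35]
```

```bash
python3 - <<'E'
from hol import *
Rt=tool(15,41);off=Rt.apply([-.0016,-.0001,.0014])
go(np.array([.593,.141,.245])-off,Rt)
E
```

```text
turn [-0.11 -2.14  0.07] shift [ 2.5  -0.02  3.35]
```

Request:
carry_out(
  moves=[
    [[0,-2.1,0,0.5,0,0.7,-1],[0,-2.1,0,1,0,1.4,-1],[0,-2.1,0,1.5,0,2.1,-1],[0,-2.1,0,2,0,2.8,-1],[0,-2.1,0,2.5,0,3.3,-1],[0,-2.1,0,2.5,0,3.3,-1],[0,-2.1,0,2.5,0,3.3,-1],[0,-2.1,0,2.5,0,3.3,-1]],
  ],
)

```text
time_s: 7.35
position: [0.5907, 0.1412, 0.2461]
ee_rot: [0.347, -0.123, 0.929, 0.045]
wrist_force: [-0.5, 0.7, -0.9]
opening: 0.014
finger_force: 54.8
```

```bash
python3 - <<'E'
from ax import *
from hol import holes
s,p,r=st();print(s['time_s'],p,s['opening'],s['finger_force'],s['wrist_force'])
axis('scene');axis('wrist')
c=load('wrist');save('w5',cv2.resize(c['pixels'][0:150,180:380],(800,600)))
Rt=tool(15,41);d=Rt.inv().apply([0,0,-1]);print('down in tool',d)
E
```

```text
7.35 [0.59070771 0.14116487 0.24614786] 0.013974850603071232 54.81026887893677 [-0.4526378   0.70413128 -0.91410837]
scene 244 res 0.0013 dir [0.0133 0.0115 0.9998] top [0.5937 0.1437 0.2736] foot@top-.17 [0.5915 0.1417 0.1036]
  tool-frame dir [-0.6681  0.0053 -0.744 ] nearest axis pt [-2.3  1.4  2.1] TCP s from top -0.0275
wrist 4989 res 0.0006 dir [0.0053 0.0017 1.    ] top [0.5928 0.1415 0.2711] foot@top-.17 [0.5919 0.1413 0.1011]
  tool-frame dir [-0.6605 -0.0021 -0.7508] nearest axis pt [-1.5 -0.2  1.3] TCP s from top -0.025
down in tool [ 6.56059029e-01 -1.38777878e-17  7.54709580e-01]
```

View pics/w5.png

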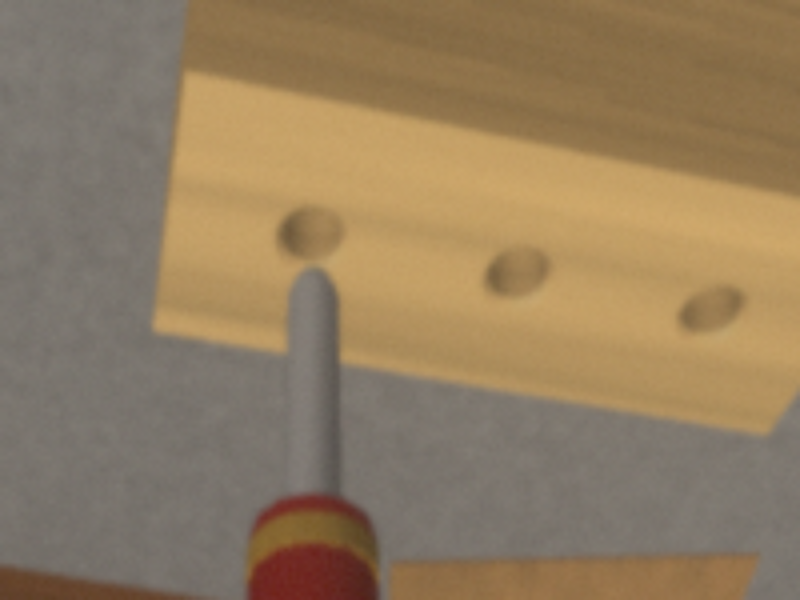

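The tip (313,270) is aligned with the pocket mouth (311,233) and stands about 17 mm above the block. I'll lower it to about 22 mm deep.

Request:
carry_out(
  moves=[
    [[0,0,0,0.33,0,0.38,-1],[0,0,0,0.66,0,0.75,-1],[0,0,0,0.92,0,1.06,-1],[0,0,0,1.12,0,1.28,-1],[0,0,0,1.31,0,1.51,-1],[0,0,0,1.57,0,1.81,-1],[0,0,0,1.84,0,2.11,-1],[0,0,0,2.1,0,2.42,-1],[0,0,0,2.3,0,2.64,-1],[0,0,0,2.56,0,2.94,-1],[0,0,0,2.56,0,2.94,-1],[0,0,0,2.56,0,2.94,-1]],
  ],
)

```text
time_s: 8.65
position: [0.5904, 0.141, 0.2063]
ee_rot: [0.347, -0.123, 0.929, 0.045]
wrist_force: [0.1, -0.5, -2.3]
opening: 0.014
finger_force: 55.1
```

Request:
carry_out(
  moves=[
    [[0,0,0,0.07,0,0.08,-1],[0,0,0,0.13,0,0.15,-1],[0,0,0,0.2,0,0.23,-1],[0,0,0,0.2,0,0.23,-1]],
  ],
)

```text
time_s: 9.05
position: [0.5904, 0.141, 0.2032]
ee_rot: [0.347, -0.123, 0.929, 0.045]
wrist_force: [-0.1, -0.8, -1.6]
opening: 0.0139
finger_force: 55.2
```

Request:
carry_out(
  moves=[
    [[0,0,0,0.07,0,0.08,-1],[0,0,0,0.13,0,0.15,-1],[0,0,0,0.13,0,0.15,-1]],
  ],
)

```text
time_s: 9.35
position: [0.5904, 0.141, 0.2012]
ee_rot: [0.347, -0.123, 0.929, 0.045]
wrist_force: [0.9, -0.3, -0.8]
opening: 0.0142
finger_force: 55.2
```

Request:
carry_out(
  moves=[
    [[0,0,0,0.07,0,0.08,-1],[0,0,0,0.13,0,0.15,-1],[0,0,0,0.13,0,0.15,-1]],
  ],
)

```text
time_s: 9.65
position: [0.5904, 0.141, 0.1992]
ee_rot: [0.347, -0.123, 0.929, 0.045]
wrist_force: [0.7, 0.2, -1.6]
opening: 0.0142
finger_force: 55.2
```

Request:
carry_out(
  moves=[
    [[0,0,0,0.07,0,0.08,-1],[0,0,0,0.13,0,0.15,-1],[0,0,0,0.13,0,0.15,-1]],
  ],
)

```text
time_s: 9.95
position: [0.5904, 0.141, 0.1972]
ee_rot: [0.347, -0.123, 0.929, 0.045]
wrist_force: [0.4, 0.7, -1.1]
opening: 0.0141
finger_force: 55.2
```

Request:
carry_out(
  moves=[
    [[0,0,0,0.07,0,0.08,-1],[0,0,0,0.13,0,0.15,-1],[0,0,0,0.13,0,0.15,-1]],
  ],
)

```text
time_s: 10.25
position: [0.5911, 0.1411, 0.1969]
ee_rot: [0.348, -0.123, 0.928, 0.045]
wrist_force: [0.0, -0.1, 3.6]
opening: 0.0142
finger_force: 55.4
```

Floor felt at 33 mm depth (about 5 N), so hole0 is shallow. I'll withdraw straight up and shift 45 mm to the middle pocket.

Request:
carry_out(
  moves=[
    [[0,0,0,-0.3,0,-0.34,-1],[0,0,0,-0.9,0,-1.04,-1],[0,0,0,-1.6,0,-1.84,-1],[0,0,0,-2.3,0,-2.65,-1],[0,0,0,-3.0,0,-3.45,-1],[0,0,0,-3.41,0,-3.92,-1],[0,0,0,-3.41,0,-3.92,-1],[0,0,0,-3.65,1.5,-3.71,-1],[0,0,0,-3.9,3,-3.49,-1],[0,0,0,-4.13,4.4,-3.3,-1],[0,0,0,-4.13,4.4,-3.3,-1],[0,0,0,-4.13,4.4,-3.3,-1],[0,0,0,-4.13,4.4,-3.3,-1]],
  ],
)

```text
time_s: 11.55
position: [0.5882, 0.1855, 0.247]
ee_rot: [0.347, -0.123, 0.929, 0.044]
wrist_force: [-0.3, 0.4, -1.8]
opening: 0.0137
finger_force: 54.8
```

```bash
python3 - <<'E'
from ax import *
s,p,r=st();print(s['time_s'],p,s['opening'],s['finger_force'],s['wrist_force'])
axis('scene');axis('wrist')
c=load('wrist');save('w6',cv2.resize(c['pixels'][0:150,180:380],(800,600)))
E
```

```text
11.55 [0.58823084 0.18550884 0.24699927] 0.013689550193388881 54.78775978088379 [-0.3257861   0.42628531 -1.82208366]
scene 235 res 0.0014 dir [ 0.0131 -0.0027  0.9999] top [0.5913 0.1874 0.2738] foot@top-.17 [0.5891 0.1879 0.1038]
  tool-frame dir [-0.664  -0.0084 -0.7477] nearest axis pt [-2.4  1.2  2.1] TCP s from top -0.0269
wrist 4933 res 0.0006 dir [ 0.0094 -0.0014  1.    ] top [0.5905 0.1857 0.2721] foot@top-.17 [0.5889 0.1859 0.1021]
  tool-frame dir [-0.6619 -0.0062 -0.7496] nearest axis pt [-1.5 -0.2  1.3] TCP s from top -0.0249
```

View pics/w6.png

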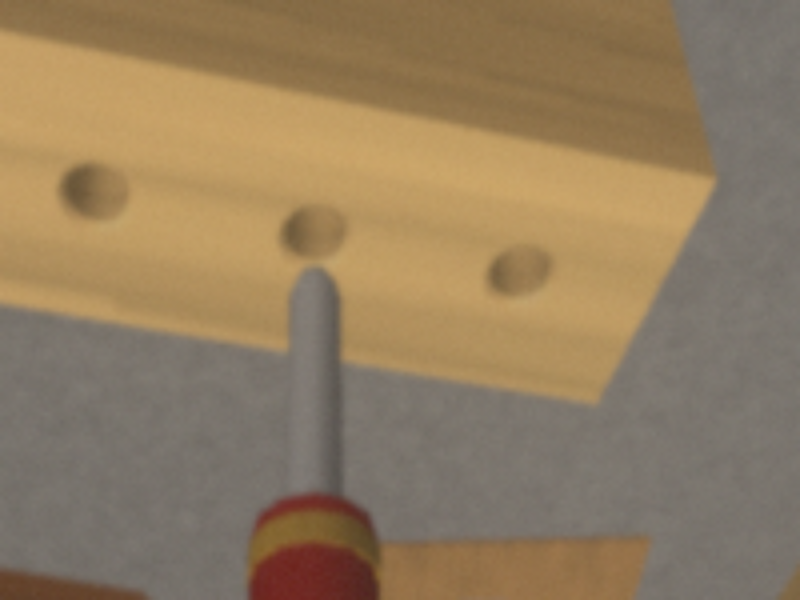

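The tip (316,270) is lined up with the middle pocket (313,232), the same as before. Lowering to about 24 mm deep.

Request:
carry_out(
  moves=[
    [[0,0,0,0.33,0,0.38,-1],[0,0,0,0.66,0,0.75,-1],[0,0,0,0.92,0,1.06,-1],[0,0,0,1.12,0,1.28,-1],[0,0,0,1.31,0,1.51,-1],[0,0,0,1.57,0,1.81,-1],[0,0,0,1.84,0,2.11,-1],[0,0,0,2.1,0,2.42,-1],[0,0,0,2.3,0,2.64,-1],[0,0,0,2.56,0,2.94,-1],[0,0,0,2.69,0,3.09,-1],[0,0,0,2.69,0,3.09,-1]],
  ],
)

```text
time_s: 12.85
position: [0.5881, 0.1859, 0.2058]
ee_rot: [0.347, -0.123, 0.929, 0.045]
wrist_force: [-0.8, -0.2, -2.0]
opening: 0.014
finger_force: 55.0
```

Request:
carry_out(
  moves=[
    [[0,0,0,0.07,0,0.08,-1],[0,0,0,0.13,0,0.15,-1],[0,0,0,0.13,0,0.15,-1]],
  ],
)

```text
time_s: 13.15
position: [0.5882, 0.186, 0.2044]
ee_rot: [0.347, -0.123, 0.929, 0.045]
wrist_force: [-0.4, -0.1, -1.1]
opening: 0.014
finger_force: 55.1
```

Request:
carry_out(
  moves=[
    [[0,0,0,0.07,0,0.08,-1],[0,0,0,0.13,0,0.15,-1],[0,0,0,0.13,0,0.15,-1]],
  ],
)

```text
time_s: 13.45
position: [0.5885, 0.186, 0.203]
ee_rot: [0.348, -0.123, 0.928, 0.045]
wrist_force: [-1.0, 0.4, 0.6]
opening: 0.0145
finger_force: 55.3
```

Request:
carry_out(
  moves=[
    [[0,0,0,0.07,0,0.08,-1],[0,0,0,0.1,0,0.11,-1],[0,0,0,0.1,0,0.11,-1]],
  ],
)

```text
time_s: 13.75
position: [0.589, 0.1861, 0.2029]
ee_rot: [0.349, -0.123, 0.928, 0.045]
wrist_force: [-0.3, 0.2, 5.0]
opening: 0.0139
finger_force: 55.3
```

The floor is at 27 mm, so the third pocket must be the deep one. Withdrawing and shifting.

Request:
carry_out(
  moves=[
    [[0,0,0,-0.3,0,-0.34,-1],[0,0,0,-0.9,0,-1.04,-1],[0,0,0,-1.6,0,-1.84,-1],[0,0,0,-2.3,0,-2.65,-1],[0,0,0,-3.0,0,-3.45,-1],[0,0,0,-3.0,0,-3.45,-1],[0,0,0,-3.24,1.5,-3.24,-1],[0,0,0,-3.49,3,-3.02,-1],[0,0,0,-3.72,4.4,-2.83,-1],[0,0,0,-3.72,4.4,-2.83,-1],[0,0,0,-3.72,4.4,-2.83,-1],[0,0,0,-3.72,4.4,-2.83,-1]],
  ],
)

```text
time_s: 14.95
position: [0.586, 0.2304, 0.2464]
ee_rot: [0.347, -0.123, 0.929, 0.044]
wrist_force: [-1.5, 0.3, -1.2]
opening: 0.014
finger_force: 54.8
```

```bash
python3 - <<'E'
from ax import *
s,p,r=st();print(s['time_s'],p,s['opening'],s['finger_force'],s['wrist_force'])
axis('scene');axis('wrist')
from hol import holes
holes('wrist',[(258,58)],w=9)
E
```

```text
14.95 [0.58600238 0.23042781 0.24636655] 0.014002888074075093 54.77466881275177 [-1.54122486  0.30106321 -1.19148193]
scene 224 res 0.0013 dir [7.e-03 8.e-04 1.e+00] top [0.5887 0.2323 0.2738] foot@top-.17 [0.5875 0.2322 0.1038]
  tool-frame dir [-0.6605 -0.0035 -0.7508] nearest axis pt [-2.2  1.2  1.9] TCP s from top -0.0275
wrist 4928 res 0.0006 dir [ 9.1e-03 -7.0e-04  1.0e+00] top [0.5883 0.2307 0.2714] foot@top-.17 [0.5867 0.2308 0.1014]
  tool-frame dir [-0.6618 -0.0054 -0.7496] nearest axis pt [-1.5 -0.2  1.3] TCP s from top -0.025
wrist 256.5 58.6 120 [0.5893 0.2299 0.085 ]
```

Request:
carry_out(
  moves=[
    [[0,-0.4,0,-0.04,0,0.03,-1],[0,-0.4,0,0.29,0,0.41,-1],[0,-0.4,0,0.62,0,0.78,-1],[0,-0.4,0,0.88,0,1.09,-1],[0,-0.4,0,1.08,0,1.31,-1],[0,-0.4,0,1.27,0,1.54,-1],[0,-0.4,0,1.53,0,1.84,-1],[0,-0.4,0,1.8,0,2.14,-1],[0,-0.4,0,2.06,0,2.45,-1],[0,-0.4,0,2.26,0,2.67,-1],[0,-0.4,0,2.52,0,2.97,-1],[0,-0.4,0,2.65,0,3.12,-1],[0,-0.4,0,2.65,0,3.12,-1]],
  ],
)

```text
time_s: 16.35
position: [0.5863, 0.231, 0.2051]
ee_rot: [0.35, -0.123, 0.928, 0.045]
wrist_force: [0.4, -0.2, -2.0]
opening: 0.0139
finger_force: 54.8
```

Request:
carry_out(
  moves=[
    [[0,0,0,0.13,0,0.15,-1],[0,0,0,0.26,0,0.3,-1],[0,0,0,0.39,0,0.45,-1],[0,0,0,0.39,0,0.45,-1]],
  ],
)

```text
time_s: 16.75
position: [0.5863, 0.231, 0.1992]
ee_rot: [0.35, -0.123, 0.928, 0.045]
wrist_force: [0.1, -0.1, -1.3]
opening: 0.0139
finger_force: 54.8
```

Past 31 mm with no force. Continuing in stages.

Request:
carry_out(
  moves=[
    [[0,0,0,0.13,0,0.15,-1],[0,0,0,0.26,0,0.3,-1],[0,0,0,0.39,0,0.45,-1],[0,0,0,0.39,0,0.45,-1]],
  ],
)

```text
time_s: 17.15
position: [0.5864, 0.231, 0.1932]
ee_rot: [0.35, -0.123, 0.928, 0.045]
wrist_force: [0.4, -0.7, -1.3]
opening: 0.0141
finger_force: 54.8
```

Request:
carry_out(
  moves=[
    [[0,0,0,0.2,0,0.23,-1],[0,0,0,0.39,0,0.45,-1],[0,0,0,0.59,0,0.68,-1],[0,0,0,0.79,0,0.91,-1],[0,0,0,0.79,0,0.91,-1]],
  ],
)

```text
time_s: 17.65
position: [0.5864, 0.2309, 0.1809]
ee_rot: [0.35, -0.123, 0.928, 0.045]
wrist_force: [-0.2, -0.2, -1.1]
opening: 0.0141
finger_force: 54.8
```

Expected seat at TCP z ≈ 0.165.

Request:
carry_out(
  moves=[
    [[0,0,0,0.2,0,0.23,-1],[0,0,0,0.39,0,0.45,-1],[0,0,0,0.59,0,0.68,-1],[0,0,0,0.79,0,0.91,-1],[0,0,0,0.79,0,0.91,-1]],
  ],
)

```text
time_s: 18.15
position: [0.5865, 0.2309, 0.1688]
ee_rot: [0.35, -0.123, 0.928, 0.045]
wrist_force: [-0.7, -0.7, -0.7]
opening: 0.014
finger_force: 54.8
```

Request:
carry_out(
  moves=[
    [[0,0,0,0.07,0,0.08,-1],[0,0,0,0.16,0,0.19,-1],[0,0,0,0.16,0,0.19,-1]],
  ],
)

```text
time_s: 18.45
position: [0.5867, 0.231, 0.1669]
ee_rot: [0.35, -0.123, 0.928, 0.045]
wrist_force: [0.0, 0.2, -1.3]
opening: 0.0138
finger_force: 54.9
```

Request:
carry_out(
  moves=[
    [[0,0,0,0.07,0,0.08,-1],[0,0,0,0.13,0,0.15,-1],[0,0,0,0.13,0,0.15,-1]],
  ],
)

```text
time_s: 18.75
position: [0.5868, 0.231, 0.1651]
ee_rot: [0.35, -0.123, 0.927, 0.045]
wrist_force: [1.0, -0.1, -1.8]
opening: 0.0139
finger_force: 54.9
```

Request:
carry_out(
  moves=[
    [[0,0,0,0.07,0,0.08,-1],[0,0,0,0.1,0,0.11,-1],[0,0,0,0.1,0,0.11,-1]],
  ],
)

```text
time_s: 19.05
position: [0.5874, 0.2312, 0.1651]
ee_rot: [0.351, -0.123, 0.927, 0.045]
wrist_force: [-0.5, -0.5, 4.5]
opening: 0.0142
finger_force: 55.2
```

Seated at the predicted height with about 6 N. Releasing and backing off along the tool axis.

Request:
carry_out(
  moves=[
    [[0,0,0,0,0,0,-0.5],[0,0,0,0,0,0,-0.2],[0,0,0,0,0,0,0.3],[0,0,0,0,0,0,0.6],[0,0,0,0,0,0,0.6],[0,0,0,0,0,0,0.6],[0,0,0,0,0,-1,0.6],[0,0,0,0,0,-3,0.6],[0,0,0,0,0,-6,0.6],[0,0,0,0,0,-10,0.6],[0,0,0,0,0,-13,0.6],[0,0,0,0,0,-13,0.6],[0,0,0,0,0,-13,0.6],[0,0,0,0,0,-13,0.6],[0,0,0,0,0,-13,0.6]],
  ],
)

```text
time_s: 20.55
position: [0.5037, 0.2089, 0.2594]
ee_rot: [0.349, -0.123, 0.928, 0.045]
wrist_force: [0.1, -0.1, 0.4]
opening: 0.068
finger_force: 0.0
```

```bash
python3 - <<'E'
from h import *
a=cam('wrist')['pixels'];b=cam('scene')['pixels'];s,p,r=st();print(s['time_s'],p,s['wrist_force'],s['opening'])
P=cloud(load('scene'));i=b.astype(int);m=(i[...,0]>1.8*i[...,1])&(i[...,0]>60)&(i[...,1]<1.5*i[...,2]+10)
Q=P[m];Q=Q[np.linalg.norm(Q[:,:2]-[.588,.231],axis=1)<.05];print(len(Q),np.percentile(Q,[1,99],axis=0).round(4))
save('f',np.hstack([cv2.resize(a,(400,300)),cv2.resize(b[60:300,180:500],(400,300))]))
E
```

```text
20.65 [0.50375235 0.20892928 0.25980151] [ 0.39888397 -0.42437632  0.11440996] 0.06854195562048647
198 [[0.5804 0.2196 0.0899]
 [0.5998 0.237  0.1928]]
```

View pics/f.png

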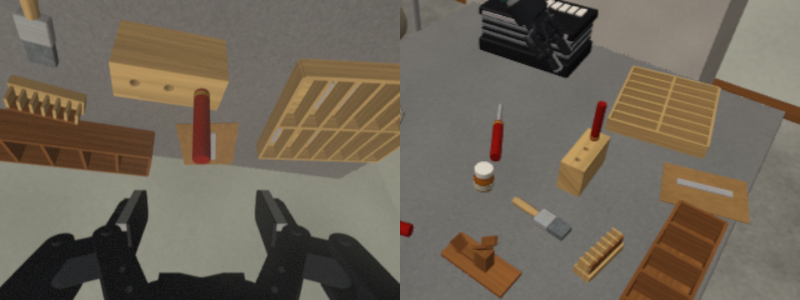

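The file stands upright in the third pocket (597,120 in the right-hand view), with its handle spanning z 0.09 to 0.19 and the shoulder on the block. The gripper is clear, and the jar, brush and reed block have not moved.

```bash
python3 -c "
from station import *
print(hand_in())"
```

```text
the job is handed in; nothing more can be done
None
```

The file stands upright in the deep pocket (the +y one, block_hole2) with its shoulder resting on the block. The other two pockets were felt at 33 mm and 27 mm with about 5 N. The gripper is clear, the jar, brush and reed block were left alone, and the job was handed in at about 21 s.

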